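Pack the spare capsule in its twist-lock canister and file it in the spares drawer

ROBOT

A 6-joint arm with a two-finger parallel gripper is mounted at the origin on the work surface. World frame = base frame: x ahead of the robot, y to its left, z up, the work surface at z = 0. Lengths are in m, angles in rad, forces in N, time in s.
With the tool pointing down it reaches from about 0.275 to 0.875 m from the base axis. Payload 12.5 kg.
Tool frame: the origin (TCP) lies at the very end of the fingers, on their centre line; the grasp point (between the pads) lies 19 mm behind it; x points along the fingers, y is the direction in which the jaws open and shut, and the axes are right-handed (so a half turn about x gives the same grasp; the last joint's range is limited). The gripper opens to 85 mm and grips with 20 to 120 N. Pads are 22 mm wide; open, the fingers measure 114 mm over their backs; the gripper's body (76 mm by 85 mm) begins 54 mm behind the grasp point. The pads swing forward as they close: fully open they stand 13 mm farther back than shut.
Start: joints at [1.017, 0.351, 1.652, -0, 1.139, -0.085], TCP at [0.248, 0.491, 0.231] pointing down, gripper open.
Joint ranges: [-2.75, 2.75], [-0.79, 2.1], [0.01, 2.65], [-1.57, 4.71], [0.07, 3.14], [-2.87, 2.87]. Speed limits (rad/s): [2.22, 2.22, 2.79, 3.14, 3.14, 3.14].

INTERFACE

Orientations are given as a 3x3 rotation matrix whose columns are the frame's x, y, z axes.
In Python, from bench import manip gives the robot as it stands. Calls block until the motion is done:
- manip.move_ptp(position, orientation): joint-space move of the TCP to a pose.
- manip.move_l(position, attitude=None, max_speed=0.15): straight line of the TCP; attitude=None keeps the orientation; max_speed is the mean speed in m/s.
- manip.move_j(angles): joint-space move.
- manip.set_gripper(opening, effort=None): opening from 0.0 (shut) to 1.0 (fully open); effort is the grip in N (None keeps the last); returns when the fingers have stopped.
- manip.dwell(seconds).
- manip.inverse_kinematics(position, orientation): joint angles nearest the present ones, or None.
- manip.grab_frame(name): name is "scene" or "top" or "wrist"; returns (picture, depth): 384x512x3 uint8, red, green, blue; 384x512 float32, m along the optical axis (not along the pixel's ray), 0 where there is no reading.
- manip.get_calibration(name): a dict with "camera_matrix" (3x3 intrinsics, pixels), "R" (3x3) and "t" (3): a world point X has camera coordinates R X + t. Camera axes: x right, y down, z forward; pixel columns grow to the right and rows downward; lengths in m; the calibration is good to about 2 mm. A picture is of the moment at which its call begins: read the wrist's pose just before it. get_calibration takes no time and is no camera call; for the wrist camera it gives the pose at the moment of the call.
A pose or a line that the arm cannot do raises manip.Unreachable and nothing moves.
- manip.sign_off(): hands the job in, once; it reports no verdict.
Trained networks look in the newest picture that a camera, given by its name, has taken for a name from the list of things; names that differ only in an ending like _2 or _b are one class to them, and where a whole thing is asked for, a point or a joint stands for the part that bears it (a point fixed in the world has none). Each returns a list of dicts, best first, with "confidence" (0 to 1); they miss things now and then, are a little off and sometimes report something else, mostly with a low value. They report only what shows in the picture. A call takes as long as a camera call. They do not tell look-alikes from the thing itself.
- manip.look_for(camera, name): "at" ([x, y, z] in m, in world coordinates, good to about 4 mm: the middle of the surface that is visible of it).
Readings, each from a call of its own:
- manip.current_time(): time.
- manip.current_qpos(): joint angles.
- manip.current_joint_vel(): joint speeds.
- manip.current_joint_torque(): joint torques, N m.
- manip.current_ee_pos(): TCP position.
- manip.current_tcp_rot(): TCP orientation.
- manip.current_force(): force on the tool from outside, world axes, zero at the start.
- manip.current_ft_torque(): the same for the moment, N m.
- manip.current_grip_width(): opening from 0.0 (shut) to 1.0 (fully open).
Only numpy, scipy, OpenCV 4.12 (cv2) and the standard library are available. Lean on these libraries where they do the work, as an engineer would, in place of code of your own. Each camera call takes 0.05 s, during which the arm holds its last target. There are 200 camera calls.

TASK

Stand the small capsule inside the canister base that sits in the holder, put the canister cap over it, and, with the base still in the holder, turn the cap clockwise until it stops, so that it is locked on. Then stand the closed canister upright in the open spares drawer, let go, and push the drawer fully shut. Leave the mug, the torch and the headset where they are.

Things in the scene. Friction and masses are not known exactly. Their poses are not given: they have to be found in the camera images.
- dock: Canister holder: dark steel tray fixed to the desk, 104 x 104 mm, 13 mm high, with a square recess 79 x 79 mm whose floor is 6 mm above the desk. It keeps the canister base from turning while the cap is twisted. Origin: centre of its underside; z up, x and y along its sides.
- dock_seat (a point): Middle of the holder's recess floor, 6 mm above the desk: where the canister base's origin is at the start.
- base: Canister base, loose, 0.2 to 0.45 kg, grey: square foot 76 x 76 mm, 10 mm thick, carrying a round open neck: outer diameter 49 mm (45 at the chamfered rim), inner 40, rim 42 mm above the underside; the neck's floor is the foot's top, at 10 mm. Starts in the holder's recess (1.5 mm free on each side), axes along the holder's. Origin: centre of the underside; z up.
- base_lug (a point): Tip of the +x one of the base's two plain steel lugs. They stick out of the neck along the base's +x and -x, to 31 mm from its axis, 14 mm wide (along y), at 19 to 25 mm above the base's underside (this point: 22 mm).
- cap: Canister cap, loose, 0.12 to 0.26 kg, open end down: grey round shell, 74 mm outer diameter, 79 mm high (inside 74). Inward ledge at the lower rim, 6 mm thick, inner diameter 53 mm, with two entry gaps on the cap's +x and -x. Seats with its rim on the foot (origin 10 mm above the base's) if the gaps meet the lugs, else rests high on the lugs. Origin: centre of the lower rim; z up.
- cap_grip (a point): Centre of the black grip bar on the cap, 90 mm above the cap's lower rim. The bar: 60 mm long along the cap's x, 14 mm thick (y), from 79 to 103 mm above the rim; pinch it across its thickness from above. The entry gaps lie exactly under its ends: put the cap on with the bar in line with the lugs, either way round, to about 8 degrees.
- cap_axis (a point): Point on the cap's axis inside, at the height of the locked lugs (12 mm above the lower rim). The seated cap turns only clockwise from above, 60 degrees from lined-up to a hard stop; its ledge passes under the lugs with 3 mm to spare. It turns easily and stays by friction; be gentle at the stop. Locked, it can be lifted with the base, rising up to 3 mm before it carries it.
- inner: Small closed capsule, loose, 0.08 to 0.17 kg: bare aluminium cylinder, 31 mm diameter, 70 mm high with a chamfered top (straight side to 64 mm), standing. In the canister base it stands on the neck's floor and sticks out 38 mm above the neck's rim. Origin: centre of the underside; z up.
- cabinet_drawer0 (a joint): Drawer opening in m: 0 shut, 0.133 fully out along the cabinet's -x; starts 0.118 to 0.130 open. About 1 N of friction, light damping; stays where left. Inside 148 mm wide; the part in front of the cabinet is as long as the opening. Front panel 15 mm thick, its top 147 mm above the desk, the sides' top 138 mm. The closed canister (113 mm high) fits below the cabinet's top.
- bay (a point): Point on the grey spares drawer's inner floor (22 mm above the desk), on its centre line, 62 mm behind the inner face of the front panel: a good spot for the canister. Moves with the drawer. Axes: z up, -x the way the drawer opens (towards the robot). The cabinet (grey, fixed): 200 mm deep, 190 wide, 160 high.
- cabinet_drawer0_handle (a point): Middle of the drawer's handle, a horizontal steel bar 11 mm thick, 95 mm long (along the cabinet's y), 35 mm in front of the front panel, 122 mm above the desk. Moves with the drawer; axes as the bay point's. To shut, push it towards the cabinet's +x.
- mug: White mug, bystander, 76 mm diameter, 88 mm high, handle at its +y. Origin: centre of the underside.
- torch: Black hand torch lying on the desk, bystander, 160 mm long along its x, 42 mm thick. Origin: under its middle.
- headset: Black headset lying on the desk, bystander: two ear cups 130 mm apart along its y, with a bow reaching 96 mm towards its +x, 36 mm high. Origin: between the cups, on the desk.
Mind the look-alikes: they are no part of the job. What is shaped like the cap but brown or yellow is not meant.

How it is judged:
On the way, in this order (a step that is already met when the one before it is completed fails the run):
1. the capsule stands inside the canister base, which is still in its holder (z of inner in the frame of base between 0.006 and 0.014 m and horizontal distance between inner and base below 0.01 m and distance between base and dock_seat below 0.008 m and angle between inner's own z axis and vertical below 0.3 rad), for 0.1 s.
2. the cap sits fully down over the capsule on the canister base, in the holder (z of inner in the frame of base between 0.006 and 0.014 m and horizontal distance between inner and base below 0.01 m and z of cap in the frame of base between 0.007 and 0.0145 m and horizontal distance between cap and base below 0.006 m and distance between base and dock_seat below 0.008 m), for 0.1 s.
3. the cap is turned clockwise and locked, the base still in the holder (all of step 2 and angle between the x axis of cap and the x axis of base, either way round above 0.75 rad), for 0.1 s.
4. the closed canister stands upright in the open drawer, let go of (x of base in the frame of bay between -0.027 and 0.064 m and y of base in the frame of bay between -0.045 and 0.045 m and z of base in the frame of bay between -0.004 and 0.004 m and angle between base's own z axis and vertical below 0.08 rad and angle between the x axis of cap and the x axis of base, either way round above 0.75 rad and z of inner in the frame of base between 0.006 and 0.014 m and horizontal distance between inner and base below 0.01 m and value of joint cabinet_drawer0 above 0.08 m and contact force between the fingers and cap below 0.1 N), for 0.1 s.
At the end, for the whole second after the job is handed in: The capsule is inside the canister, the cap is fully seated (within about 4 mm) and turned at least 43 degrees past the lined-up position, the canister stands upright and at rest on the drawer's floor, and the drawer is shut to within 8 mm (z of inner in the frame of base between 0.006 and 0.014 m and horizontal distance between inner and base below 0.01 m and z of cap in the frame of base between 0.007 and 0.0145 m and horizontal distance between cap and base below 0.006 m and angle between the x axis of cap and the x axis of base, either way round above 0.75 rad and x of base in the frame of bay between -0.027 and 0.064 m and y of base in the frame of bay between -0.045 and 0.045 m and z of base in the frame of bay between -0.004 and 0.004 m and angle between base's own z axis and vertical below 0.08 rad and linear speed of each of base, cap below 0.02 m/s and value of joint cabinet_drawer0 below 0.008 m); the robot touches nothing.
It fails at once if the mug is disturbed (moved more than 30 mm or knocked over) (distance of mug from where it was at the start of the episode above 0.03 m or angle between mug's own z axis and vertical above 0.5 rad).
It fails at once if the torch is disturbed (moved more than 30 mm or knocked over) (distance of torch from where it was at the start of the episode above 0.03 m or angle between torch's own z axis and vertical above 0.5 rad).
It fails at once if the headset is disturbed (moved more than 30 mm or knocked over) (distance of headset from where it was at the start of the episode above 0.03 m or angle between headset's own z axis and vertical above 0.5 rad).
It also fails if it takes over 72 s, if anything falls off the work surface, if the arm or the gripper's body presses on something with over 40 N, if the wrist force passes 120 N, or if a joint passes its speed limit or range.

## Working session

There is one attempt and no reset: what is moved stays moved. The work goes in short steps, each a Python script; the robot and the scene stay as the last script left them, time stands still between calls to the robot, and variables do not carry over. Pictures are saved under pics/ and viewed, about 8 in all and at most 12, crops included, and the job is handed in when it is done.

```bash
mkdir -p pics; ls; cat > h.py <<'E'
import numpy as np, cv2
from bench import manip as m
def cloud(n):
    p,d=m.grab_frame(n); c=m.get_calibration(n)
    K,R,t=[np.array(c[k]) for k in("camera_matrix","R","t")]
    v,u=np.mgrid[:384,:512]
    X=np.stack([(u-K[0,2])/K[0,0]*d,(v-K[1,2])/K[1,1]*d,d],-1)
    W=(X-t)@R; W[d==0]=np.nan
    return p,d,W
def proj(n,X):
    c=m.get_calibration(n); q=np.array(c["camera_matrix"])@(np.array(c["R"])@np.array(X)+c["t"]); return (q[:2]/q[2]).round()
def down(a): # tool x down, jaw (y) axis at angle a in the world xy
    y=np.array([np.cos(a),np.sin(a),0]); x=np.array([0,0,-1.]); return np.stack([x,y,np.cross(x,y)],1)
E
python3 - <<'E'
from h import *
ims=[]
for n in("scene","top"):
    p,d,W=cloud(n); np.savez(f"{n}.npz",p=p,W=W); cv2.imwrite(f"pics/{n}.png",cv2.resize(p[:,:,::-1],(768,576)))
    for k in("dock","base","cap","inner","cabinet_drawer0_handle","bay","mug","torch","headset","base_lug","cap_grip"):
        try: print(n,k,[(np.round(r["at"],3).tolist(),round(r["confidence"],2),proj(n,r["at"]).tolist()) for r in m.look_for(n,k)][:4])
        except Exception as e: print(n,k,e)
print(m.current_time(),m.current_ee_pos())
E
```

```text
pics
scene dock [([0.547, 0.229, 0.015], 0.6, [324.0, 194.0]), ([0.539, 0.233, 0.013], 0.53, [325.0, 192.0])]
scene base [([0.536, 0.238, 0.014], 0.6, [326.0, 190.0])]
scene cap [([0.408, 0.126, 0.069], 0.82, [278.0, 145.0]), ([0.521, 0.061, 0.078], 0.78, [259.0, 176.0]), ([0.583, -0.047, 0.08], 0.7, [216.0, 199.0])]
scene inner [([0.503, -0.269, 0.106], 0.55, [123.0, 174.0]), ([0.652, 0.114, 0.056], 0.5, [287.0, 223.0])]
scene cabinet_drawer0_handle [([0.511, -0.275, 0.105], 0.95, [120.0, 177.0]), ([0.536, 0.235, 0.015], 0.26, [325.0, 190.0])]
scene bay [([0.502, -0.269, 0.106], 0.89, [123.0, 174.0])]
scene mug [([0.766, -0.034, 0.051], 0.72, [227.0, 274.0])]
scene torch [([0.786, 0.154, 0.038], 0.85, [315.0, 277.0]), ([0.52, 0.061, 0.076], 0.59, [259.0, 176.0])]
scene headset [([0.672, 0.402, 0.028], 0.59, [407.0, 225.0])]
scene base_lug [([0.539, 0.235, 0.014], 0.62, [325.0, 191.0])]
scene cap_grip [([0.519, 0.06, 0.076], 0.91, [258.0, 176.0]), ([0.409, 0.124, 0.071], 0.57, [278.0, 145.0])]
top dock [([0.524, 0.237, 0.016], 0.76, [188.0, 222.0])]
top base [([0.524, 0.236, 0.017], 0.95, [189.0, 222.0]), ([0.495, 0.065, 0.08], 0.18, [249.0, 233.0])]
top cap [([0.495, 0.066, 0.081], 0.86, [248.0, 233.0]), ([0.388, 0.124, 0.079], 0.79, [225.0, 273.0]), ([0.561, -0.039, 0.082], 0.76, [288.0, 209.0])]
top inner [([0.637, 0.123, 0.067], 0.53, [229.0, 181.0])]
top cabinet_drawer0_handle [([0.549, -0.296, 0.042], 0.61, [380.0, 217.0])]
top bay []
top mug [([0.786, -0.032, 0.04], 0.59, [286.0, 132.0])]
top torch [([0.772, 0.159, 0.035], 0.59, [219.0, 136.0]), ([0.526, 0.241, 0.012], 0.18, [187.0, 222.0])]
top headset [([0.658, 0.391, 0.028], 0.89, [136.0, 173.0])]
top base_lug [([0.522, 0.239, 0.023], 0.87, [187.0, 223.0])]
top cap_grip [([0.492, 0.066, 0.08], 0.98, [248.0, 234.0]), ([0.385, 0.129, 0.077], 0.63, [223.0, 274.0]), ([0.558, -0.044, 0.078], 0.61, [290.0, 210.0])]
1.2 [0.24845471 0.49065491 0.2312655 ]
```

View pics/top.png

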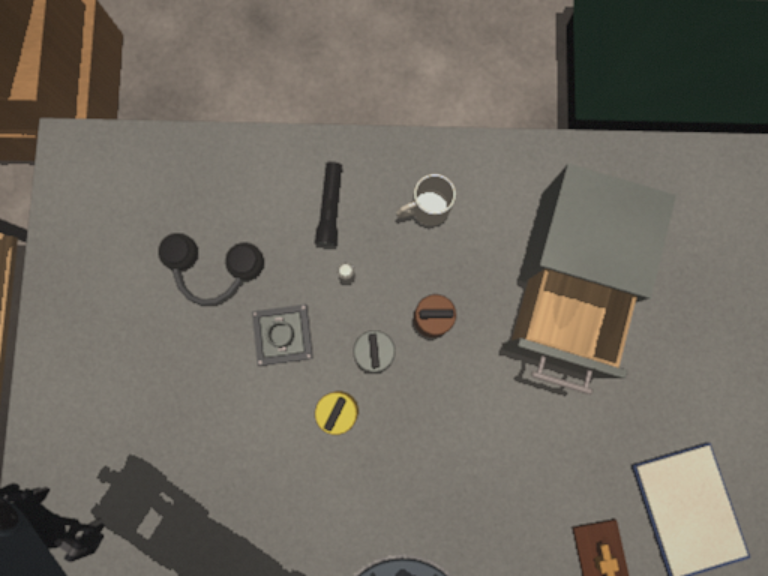

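View pics/scene.png

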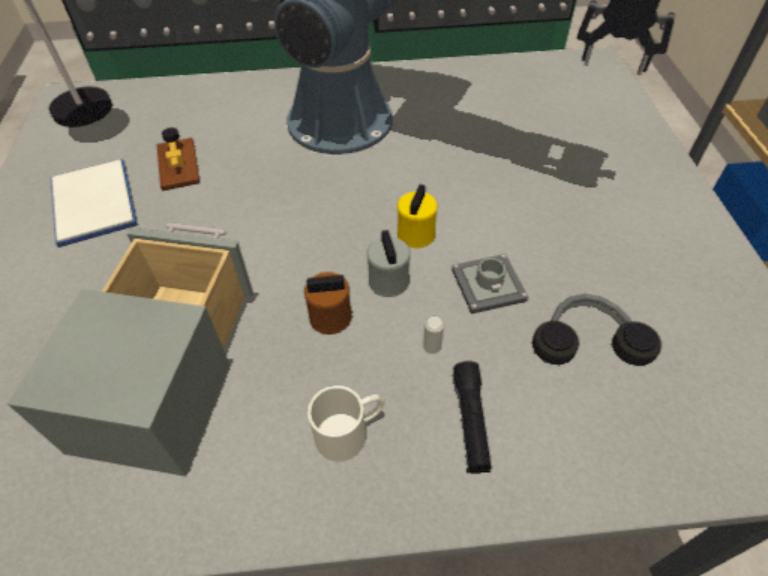

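The top picture shows the grey cap at (374,351). The brown look-alike is at (435,315) and the yellow one at (336,413). The capsule is at (346,272), the holder with the base at (282,335), and the open drawer at (580,320). The candidates for "cap" are those three, and I choose the grey one. The capsule and the holder have no look-alikes.

Next I'll move the wrist camera over the capsule, cap and holder for a close look.

```bash
cat >> h.py <<'E'
def sel(W,c,r,z0,z1):
    with np.errstate(all='ignore'): k=(np.hypot(W[...,0]-c[0],W[...,1]-c[1])<r)&(W[...,2]>z0)&(W[...,2]<z1)
    return W[k]
def rect(P,s=1): 
    (c,wh,a)=cv2.minAreaRect(P[:,:2].astype(np.float32)*1000); return np.round(c,1),np.round(wh,1),round(a,1)
def pca(P):
    q=P[:,:2]; u,s,v=np.linalg.svd(q-q.mean(0),full_matrices=False); return q.mean(0).round(4),round(np.degrees(np.arctan2(v[0,1],v[0,0]))%180,1),len(q)
E
python3 - <<'E'
from h import *
W=np.load("top.npz")["W"]
print("bar",pca(sel(W,(.495,.066),.06,.092,.12)), "caps",pca(sel(W,(.637,.123),.04,.06,.09)))
print("dock",rect(sel(W,(.525,.235),.1,.006,.03)),"rim",rect(sel(W,(.525,.235),.1,.038,.06)))
P=sel(W,(.62,-.33),.3,.152,.17); print("cab",rect(P),np.median(P[:,2]))
P=sel(W,(.5,-.27),.16,.141,.151); print("front",rect(P),len(P))
m.move_ptp([0.50,0.14,0.36],down(np.pi/2)); 
p,d,W=cloud("wrist"); np.savez("w1.npz",p=p,W=W); cv2.imwrite("pics/w1.png",p[:,:,::-1])
for k,c in dict(cap=(.495,.066),inner=(.637,.123),dock=(.525,.235)).items(): print(k,proj("wrist",[*c,.03]))
print("bar",pca(sel(W,(.495,.066),.06,.092,.12)), "caps",pca(sel(W,(.637,.123),.04,.06,.09)))
print("dock",rect(sel(W,(.525,.235),.1,.007,.03)),"rim",rect(sel(W,(.525,.235),.1,.038,.06)))
for k in("dock","base","cap","inner","base_lug","cap_grip"): print(k,[(np.round(r["at"],3).tolist(),round(r["confidence"],2)) for r in m.look_for("wrist",k)][:4])
print(m.current_time(),m.current_qpos())
E
```

```text
bar (array([0.4938, 0.0651]), np.float64(7.4), 121) caps (array([0.6387, 0.1212]), np.float64(110.5), 98)
dock (array([520.4, 258.8]), array([104. , 140.1]), 9.1) rim (array([523.5, 240.5]), array([47.1, 47.7]), 0.8)
cab (array([ 704. , -325.5]), array([191.1, 187.4]), 74.4) 0.15825713099247027
front (array([ 550.6, -280.5]), array([186.5, 145.6]), 74.3) 509
cap [197. 126.]
inner [240. 219.]
dock [318. 147.]
bar (array([0.4922, 0.0651]), np.float64(7.3), 653) caps (array([0.6365, 0.1207]), np.float64(83.5), 343)
dock (array([523. , 240.2]), array([104.8, 104.1]), 9.1) rim (array([522.5, 239.7]), array([47.8, 47.2]), 5.1)
dock [([0.516, 0.238, 0.014], 0.79), ([0.489, 0.067, 0.079], 0.42), ([0.555, -0.205, 0.038], 0.35)]
base [([0.52, 0.236, 0.013], 0.57)]
cap [([0.55, -0.034, 0.077], 0.8), ([0.382, 0.128, 0.077], 0.69), ([0.492, 0.068, 0.077], 0.6)]
inner [([0.63, 0.126, 0.06], 0.96)]
base_lug [([0.519, 0.236, 0.016], 0.75), ([0.56, -0.203, 0.041], 0.56)]
cap_grip [([0.488, 0.068, 0.078], 0.82), ([0.382, 0.128, 0.074], 0.6), ([0.552, -0.033, 0.081], 0.57)]
3.2 [ 1.83830389e-01  1.90121853e-01  1.54643079e+00 -2.44150504e-05
  1.40511691e+00 -1.38737780e+00]
```

View pics/w1.png

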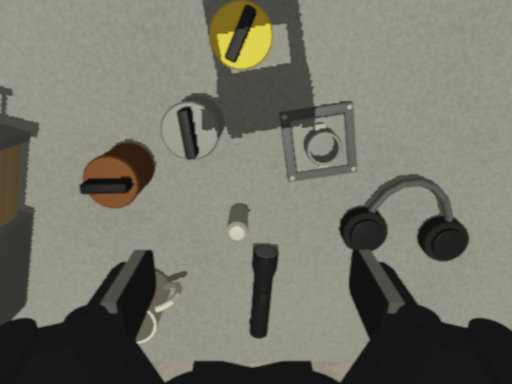

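This view, the third, shows the grey cap at (190,130) with its bar, the capsule at (238,222), the holder with the base at (320,145) and its lugs roughly along x. The brown cap (115,175) and the yellow cap (240,35) are the look-alikes. The numbers from both cameras agree. Next I pick the capsule.

```bash
python3 - <<'E'
from h import *
W=np.load("w1.npz")["W"]
print("lugs",pca(sel(W,(.5228,.2400),.034,.027,.037)))
A=down(np.pi/2)
m.set_gripper(0.75,40)
m.move_ptp([.6372,.121,.13],A); m.move_l([.6372,.121,.040])
m.set_gripper(0.0,40); print("w",m.current_grip_width())
m.move_l([.6372,.121,.14],max_speed=.25)
m.move_ptp([.5228,.240,.16],A)
p,d,W=cloud("wrist"); cv2.imwrite("pics/w2.png",p[:,:,::-1]); np.savez("w2.npz",p=p,W=W)
print("neck px",proj("wrist",[.5228,.24,.048]),"tcp px",proj("wrist",[.5228,.24,.16-.04]))
print(rect(sel(W,(.525,.24),.1,.007,.02)),rect(sel(W,(.525,.24),.035,.042,.055)),pca(sel(W,(.5228,.2400),.034,.027,.037)))
print("capsule",[ (z,sel(W,(.5228,.24),.03,z,z+.01)[:,:2].mean(0).round(4)) for z in(.115,.125,.135)])
print(m.current_time(),m.current_force(),m.current_qpos())
E
```

```text
lugs (array([0.5186, 0.2392]), np.float64(16.5), 211)
w 0.3438557578649567
neck px [252. 178.] tcp px [252. 216.]
(array([523.9, 239.2]), array([104.9, 104.2]), 8.9) (array([521. , 239.2]), array([48.4, 43.5]), 87.9) (array([0.5151, 0.2382]), np.float64(6.1), 477)
capsule [(0.115, array([0.5122, 0.2387])), (0.125, array([0.5125, 0.2385])), (0.135, array([0.5123, 0.239 ]))]
7.05 [-0.35726883  0.30468633 -0.4040601 ] [ 3.48703044e-01  4.78588940e-01  1.65245114e+00 -1.79159384e-04
  1.01157972e+00 -1.22173292e+00]
```

View pics/w2.png

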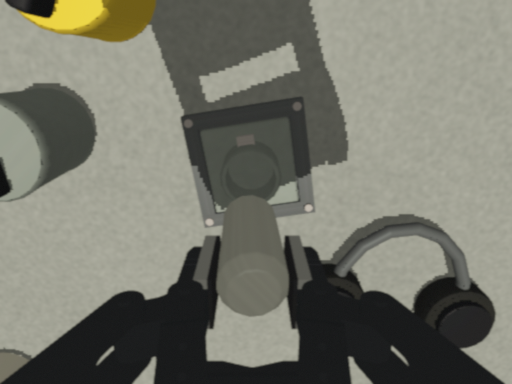

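The capsule is held upright between the pads (252,260), over the neck (250,172). The holder is at 8.9° and its lugs are in line. Now I insert the capsule.

```bash
python3 - <<'E'
from h import *
x,y=.5225,.2397
m.move_l([x,y,.095],max_speed=.2); m.move_l([x,y,.065],max_speed=.05); print(m.current_force())
m.move_l([x,y,.0565],max_speed=.03); print(m.current_force())
m.set_gripper(.6); m.move_l([x,y,.20],max_speed=.25)
p,d,W=cloud("wrist"); cv2.imwrite("pics/w3.png",p[:,:,::-1]); np.savez("w3.npz",p=p,W=W)
T=sel(W,(.523,.24),.04,.07,.11); print("capsule top z",np.percentile(T[:,2],[50,98]),rect(T[T[:,2]>.081]), pca(T[T[:,2]>.081]))
print(rect(sel(W,(.525,.24),.1,.007,.02)))
# base foot top z=16mm and lugs
print("rim",rect(sel(W,(.525,.24),.035,.042,.055)))
print(m.current_time())
E
```

```text
[ 0.94686856  0.52347289 -1.93695241]
[-0.60631366 -2.34783957  5.13551849]
capsule top z [0.0847538  0.08673763] (array([524.1, 239.2]), array([28.8, 28.5]), 58.6) (array([0.523, 0.239]), np.float64(78.5), 941)
(array([523. , 239.7]), array([104.8, 104.3]), 8.9)
rim (array([518.2, 239.9]), array([48.2, 40. ]), 85.5)
9.825
```

View pics/w3.png

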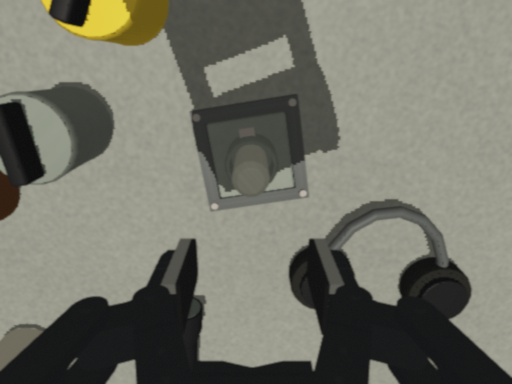

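The capsule stands in the neck (250,170) with its top at z = 0.0867, which matches 16 + 70 mm. Step 1 is done, so the cap is next.

```bash
python3 - <<'E'
from h import *
a=np.radians(97.3)
m.move_ptp([.493,.0651,.22],down(a))
for i in range(2):
    p,d,W=cloud("wrist")
    B=sel(W,(.493,.065),.045,.1,.108); S=sel(W,(.493,.065),.05,.075,.083)
    print("bar",rect(B),np.median(B[:,2]),pca(B),"shell",rect(S),cv2.minEnclosingCircle(S[:,:2].astype(np.float32)*1000))
cv2.imwrite("pics/w4.png",p[:,:,::-1])
# sanity: colour of the shell
k=(np.abs(W[...,2]-.079)<.004)&(np.hypot(W[...,0]-.493,W[...,1]-.065)<.035); print("rgb",p[k].mean(0))
print(m.current_time())
E
```

```text
bar (array([493.5,  64. ]), array([59.2, 13.8]), 7.6) 0.1029919603380629 (array([0.4919, 0.064 ]), np.float64(7.6), 1219) shell (array([493. ,  64.1]), array([73. , 73.5]), 7.1) ((493.63543701171875, 64.09394073486328), 37.15370559692383)
bar (array([493.4,  63.6]), array([59.2, 13.3]), 7.6) 0.10297844554993887 (array([0.4921, 0.0636]), np.float64(7.5), 1188) shell (array([492.8,  63.8]), array([72.6, 74. ]), 2.1) ((493.7485656738281, 63.943641662597656), 37.24367141723633)
rgb [86.25578304 89.99893645 80.99547993]
10.6667
```

```bash
python3 - <<'E'
from h import *
A=down(np.radians(97.55)); x,y=.4934,.0639
m.set_gripper(.5); m.move_ptp([x,y,.14],A); m.move_l([x,y,.084],max_speed=.12); print(m.current_force())
m.set_gripper(0.,70); print("w",m.current_grip_width())
m.move_l([x,y,.215],max_speed=.25)
B=down(np.radians(99.0)); x,y=.5235,.2395
m.move_ptp([x,y,.215],B)
p,d,W=cloud("wrist"); cv2.imwrite("pics/w5.png",p[:,:,::-1])
print("shell",rect(sel(W,(x,y),.05,.20,.216)),"dock",rect(sel(W,(x,y),.1,.007,.02)))
print(m.current_force(),m.current_time(),m.current_qpos().round(2))
E
```

```text
[-0.88018351 -0.7509323   0.29482646]
w 0.14439926606258532
shell (array([515.6, 238.2]), array([60.2, 73.7]), 9.8) dock (array([506.8, 236.7]), array([ 70.6, 104.1]), 8.9)
[ 1.05570022 -0.67965037 -2.22945119] 13.7917 [ 0.35  0.42  1.6  -0.    1.13 -1.38]
```

View pics/w5.png

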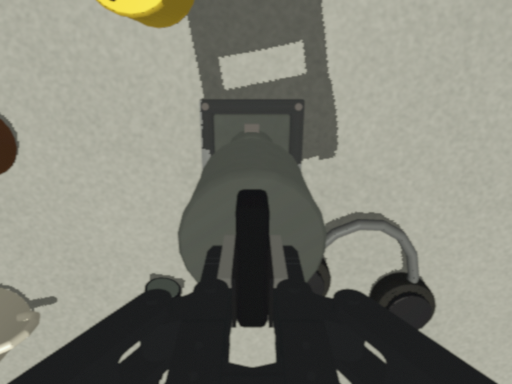

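The cap is held straight with its bar at (252,258), and the near lug (252,128) is in line with it. I descend while watching the force.

```bash
python3 - <<'E'
from h import *
x,y=.5232,.2395
m.move_l([x,y,.15],max_speed=.2)
for z in(.135,.127,.121,.115,.110,.106,.103,.101,.1003):
    m.move_l([x,y,z],max_speed=.05); f=m.current_force(); print(z,f.round(1),m.current_ee_pos()[2].round(4))
    if abs(f[2])>25: break
print(m.current_time())
E
```

```text
0.135 [-0.5 -0.3 -2. ] 0.135
0.127 [ 0.9  1.  -1.8] 0.1266
0.121 [ 0.5 -0.6 -2.6] 0.1206
0.115 [-0.8 -0.4 -1.4] 0.1146
0.11 [-0.2 -0.1 -1.2] 0.1097
0.106 [ 0.4 -0.5 -1.9] 0.1058
0.103 [ 0.3 -0.9 -2.2] 0.1028
0.101 [-1.   0.7 -2.2] 0.1009
0.1003 [-1.9 -2.5  5.7] 0.1008
16.8083
```

It's seated: first contact came at 0.1008, as expected. Now I twist clockwise in small steps and watch the moment.

```bash
python3 - <<'E'
from h import *
q=np.array(m.current_qpos()); q0=q[5]; t0=m.current_ft_torque()
ok=m.inverse_kinematics([.5232,.2395,.1006],down(np.radians(99-30))); print("ik dj6",ok[5]-q0)
for s in [10,20,30,40,46,50,53,55,57,58,59,60,61,62]:
    q[5]=q0+np.radians(s); m.move_j(q); t=m.current_ft_torque()-t0; f=m.current_force()
    print(s,t.round(2),f.round(1),round(np.degrees(m.current_qpos()[5]-q0),1))
    if abs(t[2])>0.8: break
print(m.current_time())
p,d,W=cloud("wrist"); cv2.imwrite("pics/w6.png",p[:,:,::-1])
print("dock",rect(sel(W,(.5232,.2395),.1,.007,.0145)),m.current_ee_pos())
E
```

```text
ik dj6 0.5236198410853536
10 [ 0.38 -0.51 -0.  ] [-0.2 -0.9 -0.1] 9.8
20 [ 0.41 -0.54 -0.01] [-0.6 -0.4 -1.3] 19.6
30 [ 0.4  -0.55 -0.01] [ 0.3 -0.1 -0.2] 29.6
40 [ 0.31 -0.61 -0.01] [ 1.2 -0.8 -1.5] 39.5
46 [ 0.29 -0.51 -0.03] [-0.1 -1.  -1.4] 45.6
50 [ 0.29 -0.56  0.02] [ 0.   0.4 -0.6] 49.7
53 [ 0.38 -0.49 -0.02] [-0.1  0.1  0.7] 52.8
55 [ 0.39 -0.47  0.03] [-0.7  0.7 -0.5] 54.9
57 [ 0.37 -0.48  0.03] [0.2 0.5 0.1] 56.9
58 [ 0.25 -0.57  0.  ] [ 0.2  0.5 -0.2] 58.0
59 [ 0.09 -0.59  0.03] [ 1.7 -0.2 -0.2] 59.0
60 [ 0.07 -0.55  0.04] [ 0.7 -1.6  0.6] 60.0
61 [ 0.07 -0.58  0.05] [ 0.7 -1.   0. ] 61.0
62 [-0.22 -0.64  0.03] [-0.2 -2.4  1.3] 62.0
20.475
dock (array([523.6, 239.5]), array([104.4, 104.3]), 8.9) [0.52338669 0.23934712 0.10086643]
```

View pics/w6.png

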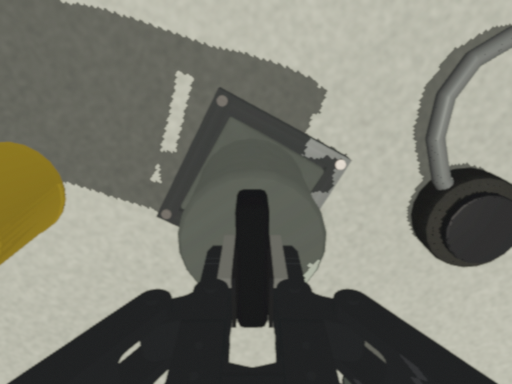

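The dock hasn't moved and the bar has turned about 60° relative to the holder. I'll turn gently a little further until it clearly stops, and work out the drawer geometry from the stored top and scene clouds.

```bash
python3 - <<'E'
from h import *
q=np.array(m.current_qpos()); t0=m.current_ft_torque()
for s in range(1,6):
    q[5]+=np.radians(1); m.move_j(q); t=m.current_ft_torque()-t0; print(s,t.round(2),m.current_force().round(1))
    if abs(t[2])>.25 or np.abs(m.current_force()).max()>10: break
print(m.current_time())
th=np.radians(-15.65); R=np.array([[np.cos(th),np.sin(th)],[-np.sin(th),np.cos(th)]])
for n in("top","scene"):
    W=np.load(n+".npz")["W"]; P=sel(W,(.704,-.3255),.12,.152,.17); print(n,"cab",rect(P))
    c=rect(P)[0]/1000
    Q=W.reshape(-1,3); Q=Q[~np.isnan(Q[:,0])]; L=(Q[:,:2]-c)@R.T  # cabinet frame about its centre
    k=(np.abs(L[:,0]+.2)<.12)&(np.abs(L[:,1])<.11)
    for lab,z0,z1,x0,x1 in(("front top",.143,.151,-.3,-.12),("handle",.112,.132,-.32,-.235),("side tops",.134,.142,-.2,-.105),("floor",.015,.03,-.215,-.1)):
        g=k&(Q[:,2]>z0)&(Q[:,2]<z1)&(L[:,0]>x0)&(L[:,0]<x1); l=L[g]
        if len(l): print(lab,len(l),"x",np.percentile(l[:,0],[2,50,98]).round(4),"y",np.percentile(l[:,1],[2,50,98]).round(4),"z",np.median(Q[g,2]).round(4))
E
```

```text
1 [-0.21  0.03  0.11] [ 0.2 -4.6  1.4]
2 [-0.38  0.12  0.5 ] [ 0.2 -5.   2.8]
21.025
top cab (array([ 703.8, -325.5]), array([191. , 186.5]), 74.3)
front top 425 x [-0.2319 -0.2248 -0.2176] y [-0.087   0.0026  0.0891] z 0.1459
handle 250 x [-0.2723 -0.2652 -0.2369] y [-0.0452  0.0015  0.0498] z 0.1242
side tops 182 x [-0.1977 -0.1524 -0.1063] y [-0.0793  0.0013  0.0805] z 0.1363
floor 1534 x [-0.1937 -0.1486 -0.1023] y [-0.0733 -0.0125  0.08  ] z 0.0205
scene cab (array([ 702.9, -325.4]), array([192.1, 187.8]), 74.3)
front top 418 x [-0.2304 -0.2216 -0.2154] y [-0.0865  0.0027  0.0902] z 0.1473
handle 190 x [-0.2697 -0.2629 -0.2514] y [-0.0482  0.0021  0.051 ] z 0.1259
side tops 242 x [-0.1968 -0.15   -0.1085] y [-0.0796 -0.0728  0.0804] z 0.1378
floor 424 x [-0.212  -0.1967 -0.1199] y [-0.0742 -0.0211  0.0808] z 0.0226
```

The stop is reached: the moment jumped to 0.5 Nm. Now I lift and carry the canister over the drawer, checking once on the way.

```bash
cat >> h.py <<'E'
th=np.radians(-15.65); Rc=np.array([[np.cos(th),-np.sin(th)],[np.sin(th),np.cos(th)]]); cc=np.array([.7035,-.3255])
def cab(x,y): return cc+Rc@np.array([x,y])
E
python3 - <<'E'
from h import *
m.set_gripper(0.,100); x,y,z=m.current_ee_pos()
m.move_l([x,y,.14],max_speed=.06); print(m.current_force()); m.move_l([x,y,.30],max_speed=.25)
bx,by=cab(-.158,.0015); print(bx,by)
m.move_l([bx,by,.30],attitude=down(np.radians(12)),max_speed=.22)
p,d,W=cloud("scene"); cv2.imwrite("pics/s7.png",cv2.resize(p[60:260,40:240][:,:,::-1],(600,600)))
p,d,W=cloud("top")
B=sel(W,(bx,by),.2,.141,.151); L=(B[:,:2]-cc)@Rc; print("front",np.percentile(L[L[:,0]<-.2,0],[2,98]))
print(m.current_force(),m.current_grip_width(),m.current_time(),m.current_qpos().round(2))
E
```

```text
[-0.34930648  0.05132538 -8.22458096]
0.5517620916777275 -0.2814334914251011
front [-0.2316807  -0.21715697]
[-0.40574598  0.09166973 -6.63967351] 0.13402372795474016 25.45 [-0.55  0.42  1.37  0.    1.34 -0.76]
```

View pics/s7.png

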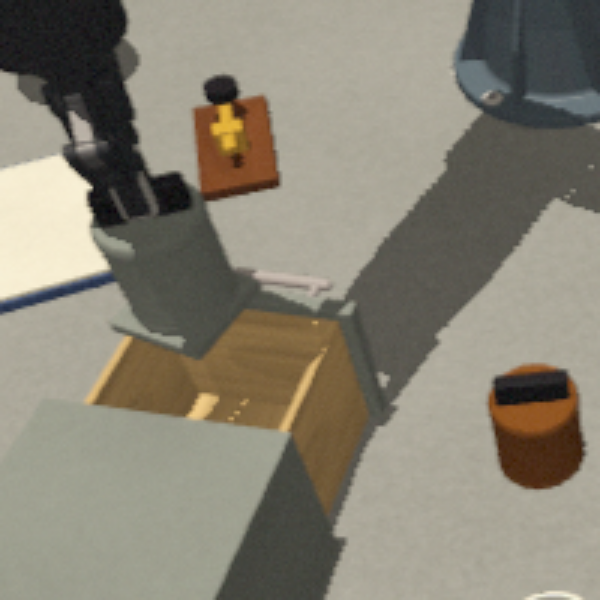

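The canister hangs upright over the drawer, with its foot corner at (190,355). The 8.2 N load is right for the whole canister. The foot looks slightly rotated relative to the drawer, so I'll measure its yaw before lowering.

```bash
python3 - <<'E'
from h import *
x,y,z=m.current_ee_pos(); Ps=[]
for n in("scene","top"):
    p,d,W=cloud(n)
    for z0,z1 in((.198,.208),(.209,.2145),(.198,.216)):
        P=sel(W,(x,y),.06,z0,z1)
        if len(P)>10: print(n,z0,len(P),rect(P),np.percentile(P[:,2],[2,98]).round(4))
    P=sel(W,(x,y),.06,.199,.2145); Ps.append(P)
P=np.concatenate(Ps)[:,:2]-[x,y]
# best yaw for a 76 mm square: far points should lie on/inside the edges
best=[]
for a in range(-45,45):
    c,s=np.cos(np.radians(a)),np.sin(np.radians(a)); u=np.abs(P@np.array([[c,-s],[s,c]])).max(1); best.append((np.percentile(u,98),a))
print(sorted(best)[:6])
r=m.current_tcp_rot(); print("jaw",np.degrees(np.arctan2(r[1,1],r[0,1])))
E
```

```text
scene 0.198 69 (array([ 578.7, -270. ]), array([ 50.7, 102.5]), 18.3) [0.2019 0.2079]
scene 0.209 270 (array([ 554.8, -279.2]), array([76.7, 75.9]), 61.3) [0.2093 0.2139]
scene 0.198 372 (array([ 554.7, -279.1]), array([76.7, 76.1]), 61.3) [0.2036 0.2149]
top 0.198 49 (array([ 554.8, -276.4]), array([69.9, 76.1]), 61.9) [0.202 0.208]
top 0.209 122 (array([ 555.2, -275.5]), array([68.7, 76.7]), 62.5) [0.209  0.2134]
top 0.198 201 (array([ 555. , -276.1]), array([69.8, 77. ]), 62.5) [0.2033 0.2152]
[(np.float64(0.040540836002409056), -28), (np.float64(0.04059176135584275), -29), (np.float64(0.040782528439741665), -27), (np.float64(0.041015242090254436), -30), (np.float64(0.041078650628284384), -26), (np.float64(0.041392658301161976), -25)]
jaw 12.024558850402325
```

The foot yaw is −28.7° and the bar is at −78°, so the lock angle is about 49°. The base swung back roughly 11° in its play during the carry, but it's still above 43°. The foot fits the drawer as it is. I'll lower gently, then turn the cap back to its stop while the base stands on the drawer floor.

```bash
python3 - <<'E'
from h import *
x,y=.5490,-.2840
m.move_l([x,y,.29],max_speed=.03); m.move_l([x,y,.135],max_speed=.1)
for z in(.128,.124,.121,.1195,.118,.1172):
    m.move_l([x,y,z],max_speed=.03); f=m.current_force(); print(z,f.round(1),m.current_ee_pos()[2].round(4))
    if f[2]>8: break
q=np.array(m.current_qpos()); t0=m.current_ft_torque()
for s in range(2,17,2):
    q[5]+=np.radians(2); m.move_j(q); t=m.current_ft_torque()-t0; print(s,t.round(2),m.current_force().round(1))
    if abs(t[2])>.2: break
print(m.current_time())
E
```

```text
0.128 [ 0.  -0.7 -6.9] 0.1277
0.124 [ 0.2 -0.5 -6.1] 0.1237
0.121 [-1.  -0.7 -6.3] 0.1208
0.1195 [-0.5  0.1 -4.6] 0.1198
0.118 [-0.3 -0.3 -2.5] 0.1182
0.1172 [ 0.   0.4 -2.1] 0.1172
2 [-0.    0.06 -0.27] [-0.4 -0.2 -1.9]
29.675
```

```bash
python3 - <<'E'
from h import *
for i in range(3): print(m.current_ft_torque().round(2),end=' ')
x,y,_=m.current_ee_pos()
for z in(.1166,.116,.1155):
    m.move_l([x,y,z],max_speed=.03); f=m.current_force(); print(z,f.round(1),m.current_ee_pos()[2].round(4))
    if f[2]>1: break
q=np.array(m.current_qpos()); t0=m.current_ft_torque(); print(t0.round(2))
for s in range(2,15,2):
    q[5]+=np.radians(2); m.move_j(q); t=m.current_ft_torque(); print(s,t.round(2),m.current_force().round(1))
    if abs(t[2]-t0[2])>.35: break
print(m.current_time())
E
```

```text
[ 0.01  0.   -0.15] [ 0.01  0.   -0.15] [ 0.01  0.   -0.15] 0.1166 [-0.   0.2  0.5] 0.1169
0.116 [-0.4  0.3  4.6] 0.1168
[ 0.09 -0.17 -0.03]
2 [-0.1  -0.04 -0.05] [ 0.  -0.8  1.8]
4 [-0.02 -0.19 -0.  ] [-0.2 -0.1  1.5]
6 [ 0.03 -0.15 -0.01] [ 0.2 -0.1  1.7]
8 [ 0.02 -0.15 -0.11] [ 0.2 -0.4  1.2]
10 [-0.03 -0.08 -0.12] [-1.4 -0.8  2. ]
12 [ 0.04 -0.12  0.13] [ 0.7 -0.3  3.2]
14 [ 0.14 -0.19 -0.02] [1.2 0.9 2.2]
31.925
```

```bash
python3 - <<'E'
from h import *
m.set_gripper(.4); x,y,_=m.current_ee_pos(); m.move_l([x,y,.26],max_speed=.2); m.dwell(.2)
bx,by=cab(-.26,0); m.move_l([bx-.05,by+.02,.30],attitude=down(np.radians(-15.65+90)),max_speed=.25)
p,d,W=cloud("wrist"); cv2.imwrite("pics/w8.png",p[:,:,::-1])
for n in("wrist","top","scene"):
    if n!="wrist": p,d,W=cloud(n)
    for lab,z0,z1 in(("bar",.129,.141),("foot",.026,.036),("shell",.106,.116)):
        P=sel(W,(x,y),.056,z0,z1)
        if lab=="bar": P=P[np.hypot(*(P[:,:2]-[x,y]).T)<.034]
        if len(P)>10: print(n,lab,len(P),rect(P),np.percentile(P[:,2],[5,50,95]).round(4))
print(x,y,m.current_time())
E
```

```text
wrist bar 712 (array([ 548.7, -282.1]), array([60. , 14.5]), 86.1) [0.1303 0.1345 0.1359]
wrist foot 13 (array([ 557.7, -327.3]), array([ 1.5, 10.7]), 72.7) [0.0315 0.0322 0.0329]
wrist shell 1601 (array([ 550.4, -282.3]), array([72.9, 67.4]), 72.5) [0.1091 0.111  0.1132]
top bar 129 (array([ 549.9, -279.9]), array([57.9, 14. ]), 86.8) [0.1299 0.133  0.1364]
top foot 120 (array([ 551.4, -281.4]), array([76. , 77.5]), 56.4) [0.0272 0.0305 0.0349]
top shell 451 (array([ 549.9, -279. ]), array([70.7, 70.2]), 0.7) [0.1065 0.1093 0.1124]
scene bar 147 (array([ 551.6, -280.9]), array([58.8, 15.4]), 85.4) [0.1306 0.1344 0.1369]
scene shell 425 (array([ 541.9, -276.6]), array([69.5, 88.6]), 72.4) [0.1078 0.1112 0.1143]
0.5494501238758852 -0.2842658684483964 35.0083
```

View pics/w8.png

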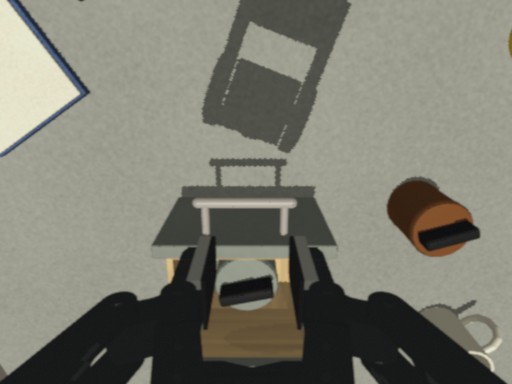

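The picture shows the canister standing in the drawer at (245,288) with the bar clearly turned. From the clouds, the bar is at −94° and the foot at −33.6°, so the lock is about 60°. The bar's top is at z = 0.135, so the canister is fully down, and it sits near the bay. Now I push the drawer shut by its handle.

```bash
python3 - <<'E'
from h import *
m.set_gripper(0.)
A=down(np.radians(-15.65+90)); P=lambda x,z:[*cab(x,.0015),z]
m.move_l(P(-.32,.30),attitude=A,max_speed=.25); m.move_l(P(-.32,.108),max_speed=.2)
m.move_l(P(-.285,.108),max_speed=.08); print(m.current_force())
m.move_l(P(-.18,.108),max_speed=.05); print(m.current_force())
x=-.18
while x<-.13:
    x+=.004; m.move_l(P(x,.108),max_speed=.04); f=m.current_force()[:2]@Rc[:,0]
    print(round(x,3),f.round(1),end="; ")
    if f<-12: break
print((np.array(m.current_ee_pos())[:2]-cc)@Rc)
x=-.20; m.move_l(P(x-.02,.108),max_speed=.15); m.move_l(P(-.25,.25),max_speed=.3); m.dwell(.3)
p,d,W=cloud("top"); cv2.imwrite("pics/t9.png",cv2.resize(p[80:280,312:512][:,:,::-1],(600,600)))
B=W.reshape(-1,3); B=B[~np.isnan(B[:,0])]; L=(B[:,:2]-cc)@Rc
for lab,z0,z1 in(("front",.140,.151),("handle",.114,.13),("cabtop",.154,.165)):
    k=(B[:,2]>z0)&(B[:,2]<z1)&(abs(L[:,1])<.09)&(L[:,0]>-.2)&(L[:,0]<-.06); print(lab,k.sum(),np.percentile(L[k,0],[2,50,98]).round(4) if k.sum()>5 else "")
print(m.current_time())
E
```

```text
[-0.8014303  -1.10424426 -0.61871031]
[-0.46493451  0.09563266 -1.00057101]
-0.176 -1.0; -0.172 0.1; -0.168 -0.5; -0.164 0.6; -0.16 -0.2; -0.156 -15.6; [-0.15842905  0.00160016]
front 473 [-0.1076 -0.0998 -0.0918]
handle 339 [-0.1478 -0.1377 -0.1067]
cabtop 938 [-0.0925 -0.0769 -0.0606]
42.6917
```

View pics/t9.png

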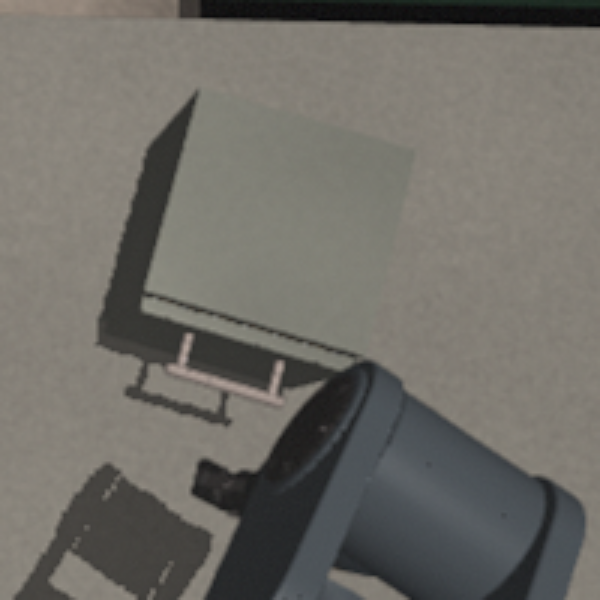

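The drawer is shut: its panel's inner face (−0.092) meets the cabinet front (−0.0925), and the push ended on a hard stop. The arm is clear, so I hand in.

```bash
python3 -c "
from h import *
print(m.current_force().round(1),m.current_time()); m.dwell(.3); m.sign_off()"
```

```text
[0.3 0.2 0.2] 42.6917
the job is handed in; nothing more can be done
```

The job is done and handed in at about 43 s of the 72 s allowed; no verdict was reported. I stood the capsule in the base, put the grey cap over it and turned it clockwise to the stop in the holder. I then set the canister in the drawer, let go, and pushed the drawer shut.

**Last checks:**
- **Lock:** the cap sits at about 60° past lined-up, measured in the open drawer.
- **Seating:** the bar's top was at about 0.135 m, so the canister is fully down.
- **Drawer:** the push ended on a hard stop, and the panel's inner face is within about 1 mm of the cabinet front.
- **Robot:** the arm was clear of everything, with no force on the tool.

**Disagreed on the way:** while being carried, the base swung back in its play and the lock angle fell to about 49°. That is still above the 43° limit, and I turned the cap back with the base standing on the drawer floor. I did not feel a clear stop the second time; the 60° comes from the depth measurement.

**Not checked:** I did not measure the mug, torch or headset again at the end. No motion came near them that I could tell, and I could not see inside the drawer once it was shut.

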